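# Pack up the modelling-tool chest: flap down, lid shut

### The job

The modelling is done, so pack up the wooden tool chest: fold its upright tool flap down flat inside the chest first, then swing the open lid over it and press it fully shut. Only push and press gently with the fingertips or the outside of the fingers; do not pinch or lift anything, do not shove or tip the chest, and leave the things in it and round it where they are.

Things in the scene. Friction and masses are not known exactly. Their poses are not given: they have to be found in the camera images.
- chest: Loose light-wood tool chest, about 3 kg: 170 mm deep (its x), 215 mm long (y), walls 85 mm high, 8 mm thick, open on top. Origin: centre of its underside; z up. Front (two brass catch plates) faces its -x; the lid is hinged at +x. A divider at x = +30 mm, top 70 mm up, carries the folded flap and parts the front bay from the narrow back till. A push over about 12 N slides it.
- flap (a joint): Flap angle (rad): 0 folded flat on the divider (upper face 77 mm above the table), 1.57 upright; stop at 1.66; starts 1.40 to 1.60. A stiff hinge (0.17 Nm) holds it at any angle. 105 mm from hinge to edge, 192 wide (chest's y), 6 thick. Outer face looks to -x upright, up when folded; 3 tools strapped on, up to 15 mm proud, 10 to 84 mm from the hinge; the rest is bare. Upright, it blocks the lid.
- flap_hinge (a point): Middle of the flap's hinge axis: 73 mm in front of the chest's centre (its -x), 73.5 mm above the table. The axis runs along the chest's y.
- flap_edge (a point): Middle of the flap's free edge, on the outer face: 105 mm from the hinge, about 180 mm above the table while the flap stands.
- lid (a joint): Lid angle (rad): 0 shut on the walls, 1.57 straight up; stop at 1.72; starts 1.50 to 1.66. A stiff hinge (0.4 N m, 3 to 5 N near the edge) holds it at any angle, so push it all the way, on its outer face (turned away from the chest while open, on top when shut). A shallow cap, 170 mm from hinge to free edge, 215 wide, 24 thick; shut, its top is 109 mm above the table.
- lid_hinge (a point): Middle of the lid's hinge axis: 85 mm behind the chest's centre (its +x), 85 mm above the table. The axis runs along the chest's y.
- lid_edge (a point): Middle of the lid's free edge, on the outer face: 170 mm from the hinge and 24 mm out from the plane of the rim; about 255 mm above the table while the lid is open.
- bay_cutter: Loose tinned ring cutter, 69 mm across, 28 mm high, in the front bay (floor 10 mm above the table), under the flap's path; origin at the centre of its underside.
- bay_dish: Loose white salt dish, 70 mm across, 27 mm high, in the front bay; origin at the centre of its underside.
- till_rib: Loose yellow plastic edging tool, 14x86x22 mm, in the till behind the divider; origin at the centre of its underside.
- cup: Loose terracotta cup, 67 mm across, 69 mm high, beyond the chest, near the rolling board; origin at the centre of its underside. Bystander.
- bottle: Loose small brown dropper bottle, 34 mm across, 102 mm high, in front of the chest, to one side of the flap's middle; origin at the centre of its underside. Bystander.
- pinch_pot: Loose grey pinch pot, 69 mm across, 49 mm high, on the round banding wheel (about 97 mm above the table); origin at the centre of its underside. Bystander.
- clay_lump: Loose grey lump of clay, 59 mm across, 45 mm high, behind the banding wheel; origin at the centre of its underside. Bystander.
- masking_tape: Loose roll of masking tape, 98 mm across, 25 mm high, at the left; origin at the centre of its underside. Bystander.
- flap_lining: The thin cork lining, 101x190 mm, on the flap's inner face (towards the chest when upright, underneath when folded); origin at its centre. It shows where not to take hold.
- lid_lining: The thin cork lining, 154x199 mm, inside the lid; origin at its centre. It shows where not to take hold.

How it is judged (in metres and radians):
On the way:
1. the flap is folded down flat while the lid still stands open (value of joint flap below 0.06 rad and value of joint lid above 1.1 rad), for 0.2 s.
At the end, for the whole second after the job is handed in: The flap lies folded flat (within 0.06 rad), the lid is shut (within 0.03 rad, about 5 mm at its edge), and the chest stands at rest within 40 mm of where it was (value of joint flap below 0.06 rad and value of joint lid below 0.03 rad and distance of chest from where it was at the start of the episode below 0.04 m and angle between chest's own z axis and vertical below 0.03 rad and linear speed of chest below 0.01 m/s); the robot touches nothing.
It fails at once if the chest is shoved more than 40 mm, lifted more than 12 mm or tipped (distance of chest from where it was at the start of the episode above 0.04 m or height (world z) of chest above 0.012 m or angle between chest's own z axis and vertical above 0.12 rad).
It fails at once if something in the chest is lifted out of its compartment (z of any of bay_cutter, bay_dish, till_rib in the frame of chest above 0.035 m).
It fails at once if the flap or the lid is pushed harshly (over 60 N from the fingers), or pinched (over 10 N from a finger on its lined inner face) (contact force between the fingers and flap above 60 N or contact force between the fingers and lid above 60 N or contact force between the fingers and flap_lining above 10 N or contact force between the fingers and lid_lining above 10 N).
It fails at once if a bystander is moved more than 30 mm (distance of any of cup, bottle, pinch_pot, clay_lump, masking_tape from where it was at the start of the episode above 0.03 m).
It also fails if it takes over 54 s, if anything falls off the work surface, if the arm or the gripper's body presses on something with over 40 N, if the wrist force passes 120 N, or if a joint passes its speed limit or range.

### The arm

A 6-joint arm with a two-finger parallel gripper is mounted at the origin on a cart in front of the work surface, level with it; the furniture and walls round the work are solid. World frame = base frame: x ahead of the robot, y to its left, z up, the work surface at z = 0. Lengths are in mm, angles in rad, forces in N, time in s.
With the tool pointing down it reaches from about 300 to 825 mm from the base axis. Payload 5.4 kg.
Tool frame: the origin (TCP) lies midway between the tips of the shut fingers; the grasp point (between the pads) lies 19 mm behind it; z points along the fingers, y is the line along which they close (so a half turn about z gives the same grasp; the last joint's range is limited). The gripper opens to 92 mm and grips with 3 to 60 N. Pads are 20 mm wide; open, the fingers measure 128 mm over their backs; the gripper's body (75 mm by 189 mm) begins 69 mm behind the grasp point.
Start: joints at [1.027, 0.158, 1.597, -0, 1.386, -0.21], TCP at [188.4, 543.242, 192.601] pointing down, gripper open.
Joint ranges: [-2.91, 2.91], [-0.94, 2.29], [0.18, 2.7], [-1.29, 4.43], [0.17, 2.64], [-3, 3]. Speed limits (rad/s): [2.57, 2.57, 3.14, 3.14, 3.14, 3.14].

### API

Orientations are given as [roll, pitch, yaw] about the fixed x, y, z axes, in that order (R = Rz(yaw) Ry(pitch) Rx(roll)).
In Python, from cell import readout, imaging, ticket gives the robot as it stands.
- The arm moves only by the shell command python3 -m crank 'ROWS' [FORCE]. ROWS is JSON, a list of rows, each an object of numbers: "hand": the finger opening in m, from 0 to 0.0919; "tx", "ty", "tz": the shift along the tool's x, y, z in m; "wx", "wy", "wz": the turn, a rotation vector about the tool's x, y, z in degrees. In form: [{"hand": .., "tx": .., "ty": .., "tz": .., "wx": .., "wy": .., "wz": ..}, ...]. A call has 1 to 10 rows; each row shifts and turns the commanded pose from where the row before left it, along the tool's axes as they then stand; what a row does not reach is not made up. A row lasts 1/12 s, in which the tool goes at most 41.7 mm and 7.16 degrees, less where a joint would pass 70% of its speed; a pose out of reach is approached as far as the arm can. A call is refused whole if a number of a shift passes 0.0417 or a number of a turn 7.16, either way. A call with a gripper value outside its range is refused whole. The fingers move at their own pace and stop on an object; FORCE is the grip in N (left out, the last holds). Time passes only in rows, so rows that do not move let the fingers close. It gives the time, the measured TCP pose, the force, the opening and the grip force at its end, in the units of the state.
- readout.sense(): the state, without advancing time (a new reading comes with each control period).
- imaging.get_image(name): name is "scene" or "top" or "wrist"; returns a dict with "pixels" (480x640x3 uint8, red, green, blue), "z_map" (480x640 float32, mm along the optical axis (not along the pixel's ray), 0 where there is no reading), "vfov" (degrees; the focal length in pixels is half the picture's height over the tangent of half this angle, whatever the lens; pixels are square), "cx", "cy" (the principal point, pixels), "R" (3x3) and "t" (3): a world point X has camera coordinates R X + t. Camera axes: x right, y down, z forward; pixel columns grow to the right and rows downward; lengths in mm; the calibration is good to about 2 mm. A picture is of the moment at which its call begins.
- ticket.hand_in(): hands the job in; it is judged then, once.
Trained networks look in a picture, given as the dict that the camera call returned (one of the last four; its "shot" number tells which), for a name from the list of things; names that differ only in an ending like _2 or _b are one class to them, and where a whole thing is asked for, a point or a joint stands for the part that bears it (a point fixed in the world has none). Each returns a list of dicts, best first, with "score" (0 to 1); they miss things now and then, are a little off and sometimes report something else, mostly with a low value. They report only what shows in the picture. A call takes as long as a camera call.
- imaging.regions_of(picture, label): "region" (480x640 bool, what is visible of it) and "box" ([centre column, centre row, width, height] in pixels, round what is visible of it).
The state is a dict: "clock": time; "joints": joint angles; "qd": joint speeds; "tau": joint torques, N m; "eef_pos": TCP position; "ee_rot": TCP orientation; "force": force on the tool from outside, world axes, zero at the start; "ft_torque": the same for the moment, N m; "grip_width": opening from 0.0 (shut) to 1.0 (fully open); "gripper_force": force on a finger pad.
Only numpy, scipy, OpenCV 4.12 (cv2) and the standard library are available. Lean on these libraries where they do the work, as an engineer would, in place of code of your own. Each camera call takes 0.05 s, during which the arm holds its last target. There are 200 camera calls.

## Working session

There is one attempt and no reset: what is moved stays moved. The work goes in short steps, Python scripts to look and compute and a shell command to move; the robot and the scene stay as the last step left them, time stands still between calls to the robot, and variables do not carry over. Pictures are saved under pics/ and viewed, at most 10 in all, crops included, and the job is handed in when it is done.

```bash
mkdir -p pics; ls; cat > h.py <<'E'
import numpy as np, cv2
from cell import readout, imaging, ticket
def pts(p):
    f=240/np.tan(np.radians(p["vfov"])/2)
    z=np.asarray(p["z_map"],float); v,u=np.mgrid[:480,:640]
    c=np.stack([(u-p["cx"])/f*z,(v-p["cy"])/f*z,z],-1)
    return (c-np.asarray(p["t"]))@np.asarray(p["R"])
E
python3 - <<'E'
from h import *
np.set_printoptions(precision=1,suppress=True)
print(readout.sense())
ims=[]
for n in("scene","top"):
    p=imaging.get_image(n); W=pts(p); ok=p["z_map"]>0
    ims.append(p["pixels"])
    np.savez(n+".npz",W=W,ok=ok,px=p["pixels"])
    for l in ["chest","flap","lid","flap_lining","lid_lining","bottle","cup","bay_cutter","bay_dish","till_rib","pinch_pot","clay_lump","masking_tape"]:
        for r in imaging.regions_of(p,l)[:1]:
            m=r["region"]&ok; q=W[m]
            if len(q)>5: print(n,l,round(r["score"],2),np.array(r["box"]),np.percentile(q,3,0),np.median(q,0),np.percentile(q,97,0))
cv2.imwrite("pics/a.png",ims[0][...,::-1]); cv2.imwrite("pics/b.png",ims[1][...,::-1])
E
```

```text
pics
{'clock': 0.0, 'joints': array([ 1. ,  0.2,  1.6, -0. ,  1.4, -0.2]), 'qd': array([-0.,  0., -0., -0.,  0., -0.]), 'tau': array([  0. , -38.6, -32.2,   0.1,   0. ,  -0. ]), 'eef_pos': array([188. , 542.7, 191.6]), 'ee_rot': array([-3.1, -0. ,  2.8]), 'force': array([ 0.2, -0.8, -0.6]), 'ft_torque': array([-0.,  0.,  0.]), 'gripper_force': 0.0, 'grip_width': 0.9998077555420174}
scene chest 0.89 [346.2 320.5 125.1 177.7] [ 425.8 -381.7    7.9] [ 551.3 -268.8   83.1] [ 619.4 -156.1  257. ]
scene flap 0.76 [301.9 334.5  32.7 103.4] [ 419.5 -372.2   87.2] [ 440.1 -296.4  152.9] [ 459.2 -197.9  180.2]
scene lid 0.87 [383.5 302.2  55.  135.2] [ 577.9 -361.1   89.4] [ 604.  -261.3  176.6] [ 627.1 -153.3  258.7]
scene lid_lining 0.9 [382.4 303.   31.8  80.8] [ 592.5 -315.1  101.3] [ 604.7 -238.9  145.7] [ 616.4 -159.8  187.1]
scene bottle 0.9 [275.9 332.4  17.1  29.7] [ 361.9 -226.2    5. ] [ 377.6 -218.9   56.3] [ 392.6 -202.7   98.4]
scene cup 0.82 [418.4 302.8  32.5  39.5] [ 672.5 -218.4    8.1] [ 705.4 -175.4   44.1] [ 733.2 -157.    69.5]
scene bay_cutter 0.81 [323.6 330.6  31.1  36
[... 1133 characters left out ...]
3.7 -202.3   62.1] [ 389.9 -191.3  100. ]
top bay_cutter 0.48 [398.5 305.1  13.7  16.7] [ 359.9 -226.1   -1.6] [ 373.6 -202.9   60.9] [ 390.2 -191.4  100. ]
top bay_dish 0.96 [441.2 254.6  29.8  27.4] [ 471.9 -353.6   12.3] [ 495.1 -325.3   20.5] [ 518.9 -291.2   38.5]
top till_rib 0.51 [411.1 233.1  35.9  10.1] [ 546.8 -290.5   10.3] [ 558.4 -247.5   17.4] [ 571.1 -211.3   34.8]
top pinch_pot 0.97 [293.5 256.2  23.3  28. ] [460.5  12.   99.5] [492.3  41.8 110. ] [517.1  69.6 147.6]
top clay_lump 0.84 [272.4 209.9  22.9  23.2] [600.   77.6  11.9] [622.4  99.9  32.4] [647.6 125.8  44.8]
top masking_tape 0.77 [198.9 302.3  37.1  38.6] [352.7 243.1   7.7] [393.5 284.7  23.8] [439.4 332.6  29.5]
```

View pics/a.png

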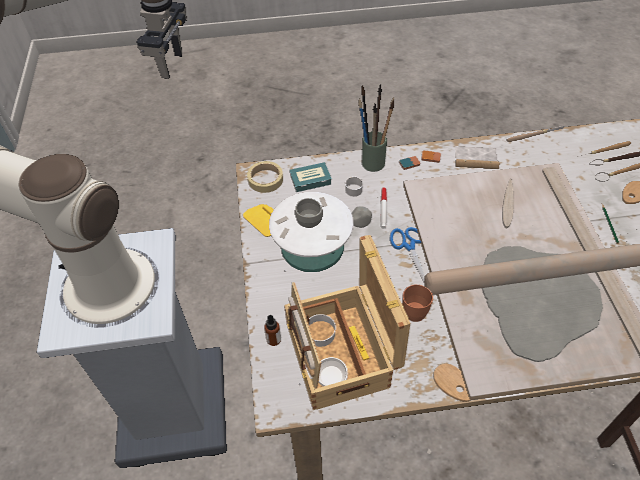

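View pics/b.png

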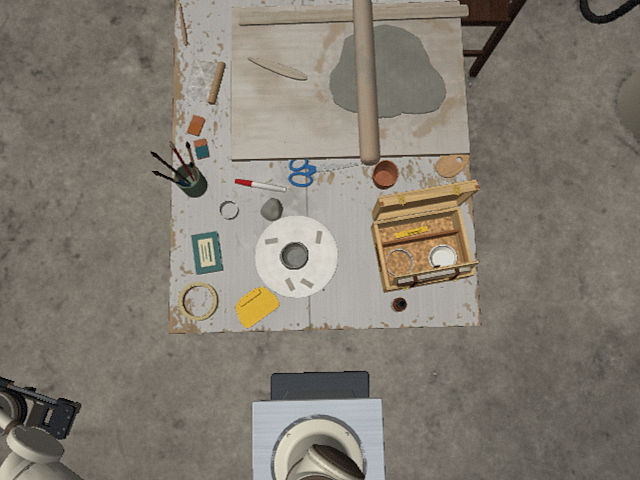

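```bash
python3 - <<'E'
from h import *
np.set_printoptions(precision=1,suppress=True)
for n in("scene","top"):
    d=np.load(n+".npz"); W=d["W"];ok=d["ok"]
    B=ok&(W[...,0]>390)&(W[...,0]<660)&(W[...,1]>-420)&(W[...,1]<-120)
    for nm,m in dict(lidtop=B&(W[...,2]>248)&(W[...,2]<270)&(W[...,0]>550),flaptop=B&(W[...,2]>168)&(W[...,2]<190)&(W[...,0]<480),rim=B&(abs(W[...,2]-85)<4)).items():
        q=W[m]; (c,s,a)=cv2.minAreaRect(q[:,:2].astype(np.float32))
        dx,dy,x0,y0=cv2.fitLine(q[:,:2].astype(np.float32),cv2.DIST_HUBER,0,.01,.01).ravel()
        print(n,nm,len(q),np.array(c),s,a,'line yaw',np.degrees(np.arctan2(-dx*np.sign(dy),abs(dy))),x0,y0,'z',np.percentile(q[:,2],[5,50,95]),np.percentile(q,[1,99],0)[:,:2].ravel())
E
```

```text
scene lidtop 1282 [ 599.1 -254.7] (30.20437240600586, 217.3390350341797) 8.806562423706055 line yaw 8.751866 601.3867 -261.94122 z [252.1 255.8 259.2] [ 576.3 -360.3  625.5 -150.4]
scene flaptop 371 [ 448.4 -278.6] (10.790020942687988, 193.2501678466797) 8.919600486755371 line yaw 8.58254 447.57394 -285.52682 z [169.4 177.4 181.5] [ 431.3 -372.4  463.2 -187.1]
scene rim 1178 [ 517.7 -267.1] (195.57408142089844, 219.572265625) 9.252819061279297 line yaw -12.454929 539.0144 -274.20596 z [81.7 85.3 88.4] [ 413.1 -384.8  608.4 -153.6]
top lidtop 1140 [ 598.5 -254.2] (28.583993911743164, 215.67723083496094) 8.109676361083984 line yaw 8.730366 599.51624 -253.20152 z [251.  255.4 259.3] [ 575.1 -358.2  623.8 -148.8]
top flaptop 300 [ 447.2 -277.7] (11.069615364074707, 191.99708557128906) 8.69569206237793 line yaw 8.643139 445.4822 -277.29858 z [171.2 176.8 182. ] [ 429.7 -370.   460.9 -185.4]
top rim 835 [ 516.9 -266.6] (192.09950256347656, 215.85121154785156) 8.763479232788086 line yaw 16.357494 545.1784 -262.21115 z [81.6 85.1 88.4] [ 411.2 -382.5  605.7 -152.5]
```

```bash
cat >> h.py <<'E'
YAW=np.radians(8.75); C=np.array([505.4,-268.7,0])
EX=np.array([np.cos(YAW),np.sin(YAW),0]);EY=np.array([-np.sin(YAW),np.cos(YAW),0])
def ch(X): X=np.asarray(X)-C; return np.stack([X@EX,X@EY,X[...,2]],-1)
def st():
    s=readout.sense(); from scipy.spatial.transform import Rotation as Ro
    R=Ro.from_euler("xyz",s["ee_rot"]).as_matrix()
    T=np.stack([-EX,EY,[0,0,-1]],1)
    print("t",round(s["clock"],2),"chestTCP",ch(s["eef_pos"]).round(1),"F",(np.array([EX,EY,[0,0,1]])@s["force"]).round(1),"roterr(tool,deg)",np.degrees(Ro.from_matrix(R.T@T).as_rotvec()).round(2),"j",s["joints"].round(2))
E
echo 'import h;h.st()'>s.py
python3 -m crank '[{"hand":0,"tz":-0.03,"wz":-7},{"hand":0,"tz":-0.03,"wz":-7},{"hand":0,"tz":-0.03,"wz":-7},{"hand":0,"tz":-0.03,"wz":-7},{"hand":0}]' 10; python3 s.py
```

```text
t 1.4 chestTCP [-189.8  850.7  192.6] F [ 0.2 -0.1  0.1] roterr(tool,deg) [ -0.    -0.   -27.88] j [ 1.03  0.16  1.6   0.    1.39 -0.21]$[0]: bad value
```

```bash
python3 -m crank '[{"hand":0.0,"tx":0,"ty":0,"tz":-0.03,"wx":0,"wy":0,"wz":-7},{"hand":0.0,"tx":0,"ty":0,"tz":-0.03,"wx":0,"wy":0,"wz":-7},{"hand":0.0,"tx":0,"ty":0,"tz":-0.03,"wx":0,"wy":0,"wz":-7},{"hand":0.0,"tx":0,"ty":0,"tz":-0.03,"wx":0,"wy":0,"wz":-7},{"hand":0.0,"tx":-0.03,"ty":0,"tz":0,"wx":0,"wy":0,"wz":0},{"hand":0.0,"tx":-0.03,"ty":0,"tz":0,"wx":0,"wy":0,"wz":0},{"hand":0.0,"tx":-0.03,"ty":0,"tz":0,"wx":0,"wy":0,"wz":0}]' 10; python3 s.py
```

```text
clock: 1.98
eef_pos: [278.3, 557.7, 313.8]
ee_rot: [3.14, 0.002, -2.986]
force: [0.2, 1.0, -0.6]
grip_width: 0.516
gripper_force: 0.0
t 1.98 chestTCP [-98.8 851.3 313.8] F [ 0.3  1.  -0.6] roterr(tool,deg) [0.09 0.09 0.19] j [ 0.91  0.23  1.27 -0.    1.63 -0.81]
```

```bash
for i in 1; do python3 -m crank '[{"hand":0,"tx":0,"ty":-0.035,"tz":0,"wx":0,"wy":0,"wz":0},{"hand":0,"tx":0,"ty":-0.035,"tz":0,"wx":0,"wy":0,"wz":0},{"hand":0,"tx":0,"ty":-0.035,"tz":0,"wx":0,"wy":0,"wz":0},{"hand":0,"tx":0,"ty":-0.035,"tz":0,"wx":0,"wy":0,"wz":0},{"hand":0,"tx":0,"ty":-0.035,"tz":0,"wx":0,"wy":0,"wz":0},{"hand":0,"tx":0,"ty":-0.035,"tz":0,"wx":0,"wy":0,"wz":0},{"hand":0,"tx":0,"ty":-0.035,"tz":0,"wx":0,"wy":0,"wz":0},{"hand":0,"tx":0,"ty":-0.035,"tz":0,"wx":0,"wy":0,"wz":0},{"hand":0,"tx":0,"ty":-0.035,"tz":0,"wx":0,"wy":0,"wz":0},{"hand":0,"tx":0,"ty":-0.035,"tz":0,"wx":0,"wy":0,"wz":0}]'; done; python3 s.py
```

```text
clock: 2.82
eef_pos: [331.1, 209.9, 312.7]
ee_rot: [-3.142, 0.001, -2.986]
force: [1.8, -0.0, 0.1]
grip_width: 0.008
gripper_force: 0.0
t 2.82 chestTCP [-99.4 499.5 312.7] F [ 1.7 -0.3  0.1] roterr(tool,deg) [0.   0.05 0.16] j [ 0.25 -0.39  1.87 -0.    1.67 -1.47]
```

```bash
python3 -m crank '[{"hand":0,"tx":0,"ty":-0.035,"tz":0,"wx":0,"wy":0,"wz":0},{"hand":0,"tx":0,"ty":-0.035,"tz":0,"wx":0,"wy":0,"wz":0},{"hand":0,"tx":0,"ty":-0.035,"tz":0,"wx":0,"wy":0,"wz":0},{"hand":0,"tx":0,"ty":-0.035,"tz":0,"wx":0,"wy":0,"wz":0},{"hand":0,"tx":0,"ty":-0.035,"tz":0,"wx":0,"wy":0,"wz":0},{"hand":0,"tx":0,"ty":-0.035,"tz":0,"wx":0,"wy":0,"wz":0},{"hand":0,"tx":0,"ty":-0.035,"tz":0,"wx":0,"wy":0,"wz":0},{"hand":0,"tx":0,"ty":-0.035,"tz":0,"wx":0,"wy":0,"wz":0},{"hand":0,"tx":0,"ty":-0.035,"tz":0,"wx":0,"wy":0,"wz":0},{"hand":0,"tx":0,"ty":-0.035,"tz":0,"wx":0,"wy":0,"wz":0}]'; python3 s.py
```

```text
clock: 3.65
eef_pos: [385.2, -136.4, 312.8]
ee_rot: [-3.141, 0.001, -2.987]
force: [0.8, -0.2, 0.4]
grip_width: 0.006
gripper_force: 0.0
t 3.65 chestTCP [-98.7 149.1 312.8] F [ 0.8 -0.3  0.4] roterr(tool,deg) [-0.03  0.04  0.09] j [-0.64 -0.35  1.83  0.    1.65 -2.36]
```

```bash
python3 -m crank '[{"hand":0,"tx":0,"ty":-0.03,"tz":0,"wx":0,"wy":0,"wz":0},{"hand":0,"tx":0,"ty":-0.03,"tz":0,"wx":0,"wy":0,"wz":0},{"hand":0,"tx":0,"ty":-0.03,"tz":0,"wx":0,"wy":0,"wz":0},{"hand":0,"tx":0,"ty":-0.03,"tz":0,"wx":0,"wy":0,"wz":0},{"hand":0,"tx":0,"ty":-0.03,"tz":0,"wx":0,"wy":0,"wz":0},{"hand":0,"tx":0,"ty":0,"tz":0.035,"wx":0,"wy":0,"wz":0},{"hand":0,"tx":0,"ty":0,"tz":0.035,"wx":0,"wy":0,"wz":0},{"hand":0,"tx":0,"ty":0,"tz":0.035,"wx":0,"wy":0,"wz":0},{"hand":0,"tx":0,"ty":0,"tz":0.035,"wx":0,"wy":0,"wz":0},{"hand":0,"tx":0,"ty":0,"tz":0,"wx":0,"wy":0,"wz":0}]'; python3 s.py; python3 - <<'E'
from h import *
p=imaging.get_image("scene"); cv2.imwrite("pics/c.png",cv2.resize(p["pixels"][200:430,220:460,::-1],None,fx=2.5,fy=2.5))
E
```

```text
clock: 4.48
eef_pos: [404.9, -278.8, 165.3]
ee_rot: [3.13, -0.007, -2.987]
force: [-0.4, 1.0, -2.4]
grip_width: 0.006
gripper_force: 0.0
t 4.48 chestTCP [-100.9    5.3  165.3] F [-0.2  1.1 -2.4] roterr(tool,deg) [ 0.66 -0.42  0.11] j [-0.85 -0.03  1.85  0.    1.34 -2.57]
```

View pics/c.png

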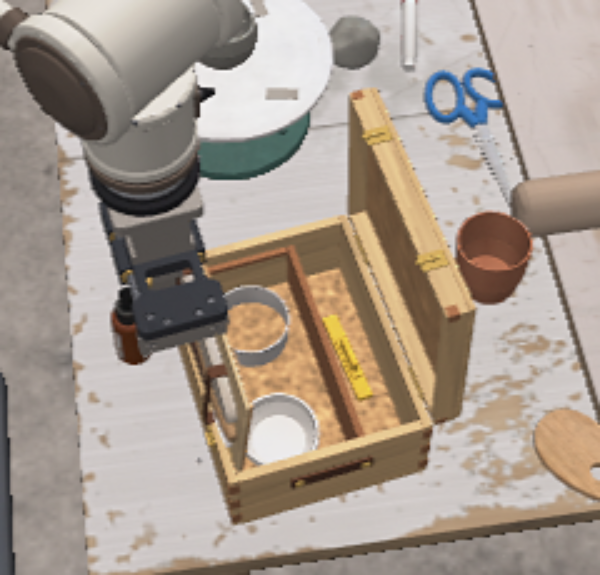

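```bash
python3 -m crank '[{"hand":0,"tx":0,"ty":0,"tz":0,"wx":0,"wy":0,"wz":0},{"hand":0,"tx":-0.013,"ty":0,"tz":0.001,"wx":0,"wy":0,"wz":0},{"hand":0,"tx":-0.013,"ty":0,"tz":0.001,"wx":0,"wy":0,"wz":0},{"hand":0,"tx":0,"ty":0,"tz":0,"wx":0,"wy":0,"wz":0}]'; python3 s.py
```

```text
clock: 4.87
eef_pos: [437.0, -280.0, 174.2]
ee_rot: [-3.137, 0.004, -2.985]
force: [0.1, 0.0, 0.2]
grip_width: 0.009
gripper_force: 0.0
t 4.87 chestTCP [-69.3  -0.7 174.2] F [0.2 0.  0.2] roterr(tool,deg) [-0.28  0.24  0.2 ] j [-0.8   0.02  1.78  0.    1.33 -2.53]
```

```bash
python3 -m crank '[{"hand":0,"tx":-0.011,"ty":0,"tz":0.002,"wx":0,"wy":0,"wz":0},{"hand":0,"tx":-0.011,"ty":0,"tz":0.003,"wx":0,"wy":0,"wz":0},{"hand":0,"tx":-0.009,"ty":0,"tz":0.004,"wx":0,"wy":0,"wz":0},{"hand":0,"tx":-0.009,"ty":0,"tz":0.004,"wx":0,"wy":0,"wz":0},{"hand":0,"tx":0,"ty":0,"tz":0,"wx":0,"wy":0,"wz":0}]'; python3 s.py
```

```text
clock: 5.28
eef_pos: [474.6, -271.7, 156.4]
ee_rot: [3.14, -0.001, -2.986]
force: [0.1, 0.4, -0.9]
grip_width: 0.004
gripper_force: 0.0
t 5.28 chestTCP [-30.9   1.7 156.4] F [ 0.2  0.4 -0.9] roterr(tool,deg) [ 0.08 -0.04  0.19] j [-0.74  0.12  1.72  0.    1.31 -2.47]
```

```bash
python3 - <<'E'
from h import *
p=imaging.get_image("scene"); cv2.imwrite("pics/d.png",cv2.resize(p["pixels"][200:430,220:460,::-1],None,fx=2.5,fy=2.5))
E
python3 s.py
```

```text
t 5.33 chestTCP [-31.6   1.6 156.7] F [-0.  -0.2  0.2] roterr(tool,deg) [ 0.08 -0.07  0.19] j [-0.74  0.12  1.72 -0.    1.31 -2.47]
```

View pics/d.png

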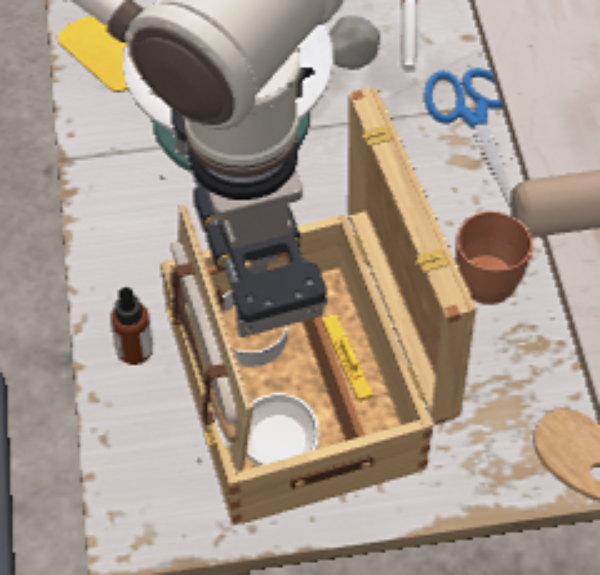

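```bash
python3 - <<'E'
from h import *
np.set_printoptions(precision=1,suppress=True)
for n in("scene","top"):
    p=imaging.get_image(n); W=ch(pts(p)); ok=p["z_map"]>0
    if n=="top": cv2.imwrite("pics/e.png",cv2.resize(p["pixels"][150:340,340:520,::-1],None,fx=3,fy=3))
    for y0 in range(-90,95,20):
        m=ok&(abs(W[...,1]-y0)<6)&(W[...,0]>-95)&(W[...,0]<60)&(W[...,2]>90)&(W[...,2]<215)
        q=W[m]
        if len(q): q=q[q[:,2]<200]; i=np.argsort(q[:,0]); print(n,y0,len(q),"x/z of samples",q[i[::max(1,len(i)//6)]][:,[0,2]].round(0).tolist())
E
```

```text
scene -90 142 x/z of samples [[-80.0, 91.0], [-69.0, 97.0], [-67.0, 128.0], [-64.0, 118.0], [-62.0, 172.0], [-60.0, 180.0], [-57.0, 161.0]]
scene -70 91 x/z of samples [[-78.0, 124.0], [-75.0, 137.0], [-72.0, 149.0], [-68.0, 149.0], [-63.0, 153.0], [-61.0, 176.0], [-56.0, 176.0]]
scene -50 136 x/z of samples [[-85.0, 96.0], [-80.0, 141.0], [-77.0, 127.0], [-74.0, 146.0], [-69.0, 157.0], [-63.0, 165.0], [-57.0, 178.0]]
scene -30 74 x/z of samples [[-79.0, 104.0], [-74.0, 146.0], [-70.0, 155.0], [-67.0, 154.0], [-63.0, 160.0], [-61.0, 181.0], [-56.0, 179.0]]
scene -10 87 x/z of samples [[-79.0, 104.0], [-76.0, 127.0], [-73.0, 146.0], [-68.0, 158.0], [-63.0, 160.0], [-59.0, 183.0], [-54.0, 192.0]]
scene 10 81 x/z of samples [[-81.0, 90.0], [-76.0, 122.0], [-73.0, 153.0], [-68.0, 152.0], [-63.0, 159.0], [-61.0, 175.0], [-55.0, 176.0]]
scene 30 83 x/z of samples [[-81.0, 101.0], [-77.0, 124.0], [-74.0, 152.0], [-70.0, 154.0], [-65.0, 152.0], [-62.0, 170.0], [-59.0, 182.0]]
scene 50 104 x/z of samples [[-85.0, 94.0], [-80.0, 134.0], [-76.0, 158.0], [-73.0, 108.0], [-68.0, 158.0], [-63.0, 1
[... 482 characters left out ...]
171.0]]
top -70 63 x/z of samples [[-82.0, 90.0], [-76.0, 137.0], [-73.0, 152.0], [-69.0, 151.0], [-65.0, 162.0], [-62.0, 178.0], [-58.0, 176.0]]
top -50 72 x/z of samples [[-85.0, 105.0], [-80.0, 147.0], [-76.0, 161.0], [-70.0, 154.0], [-65.0, 157.0], [-62.0, 182.0]]
top -30 68 x/z of samples [[-80.0, 125.0], [-77.0, 126.0], [-74.0, 153.0], [-69.0, 158.0], [-64.0, 158.0], [-62.0, 177.0], [-57.0, 174.0]]
top -10 61 x/z of samples [[-79.0, 104.0], [-75.0, 147.0], [-71.0, 154.0], [-67.0, 152.0], [-64.0, 164.0], [-61.0, 176.0], [-57.0, 179.0]]
top 10 29 x/z of samples [[-71.0, 157.0], [-67.0, 159.0], [-65.0, 160.0], [-63.0, 175.0], [-62.0, 177.0], [-60.0, 179.0], [-58.0, 174.0], [-57.0, 174.0]]
```

View pics/e.png

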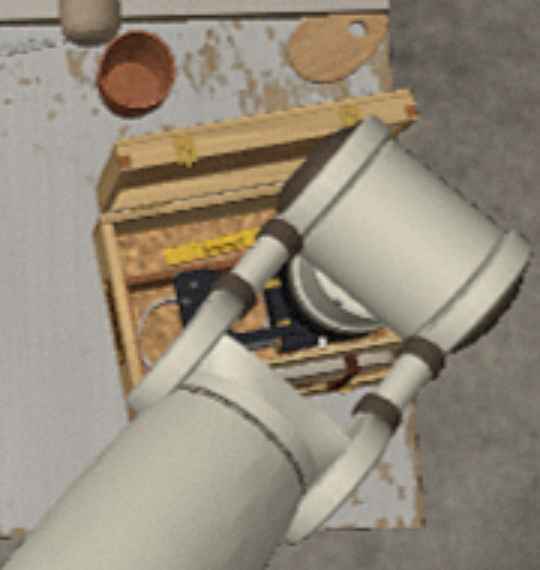

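```bash
python3 -m crank '[{"hand":0,"tx":0,"ty":0,"tz":-0.025,"wx":0,"wy":0,"wz":0},{"hand":0,"tx":0,"ty":0,"tz":-0.025,"wx":0,"wy":0,"wz":0},{"hand":0,"tx":0,"ty":0,"tz":0,"wx":0,"wy":0,"wz":0},{"hand":0,"tx":0.022,"ty":0,"tz":0,"wx":0,"wy":0,"wz":0},{"hand":0,"tx":0.022,"ty":0,"tz":0,"wx":0,"wy":0,"wz":0},{"hand":0,"tx":0.022,"ty":0,"tz":0,"wx":0,"wy":0,"wz":0},{"hand":0,"tx":0,"ty":0,"tz":0,"wx":0,"wy":0,"wz":0},{"hand":0,"tx":0,"ty":0,"tz":0.02,"wx":0,"wy":0,"wz":0},{"hand":0,"tx":0,"ty":0,"tz":0.02,"wx":0,"wy":0,"wz":0},{"hand":0,"tx":0,"ty":0,"tz":0,"wx":0,"wy":0,"wz":0}]'; python3 s.py;python3 -m crank '[{"hand":0,"tx":0,"ty":0,"tz":0,"wx":0,"wy":0,"wz":0},{"hand":0,"tx":0,"ty":0,"tz":0,"wx":0,"wy":0,"wz":0},{"hand":0,"tx":0,"ty":0,"tz":0,"wx":0,"wy":0,"wz":0}]'; python3 s.py
```

```text
clock: 6.27
eef_pos: [406.8, -280.7, 163.8]
ee_rot: [3.136, -0.003, -2.987]
force: [-0.8, 1.0, -1.1]
grip_width: 0.006
gripper_force: 0.0
t 6.27 chestTCP [-99.3   3.1 163.8] F [-0.7  1.1 -1.1] roterr(tool,deg) [ 0.33 -0.19  0.09] j [-0.85 -0.02  1.85  0.    1.33 -2.57]
clock: 6.52
eef_pos: [409.3, -283.3, 169.0]
ee_rot: [-3.14, 0.001, -2.986]
force: [-0.0, -1.1, 0.2]
grip_width: 0.007
gripper_force: 0.0
t 6.52 chestTCP [-97.3   0.2 169. ] F [-0.2 -1.   0.2] roterr(tool,deg) [-0.11  0.07  0.14] j [-0.85 -0.03  1.84  0.    1.33 -2.57]
```

```bash
python3 -m crank '[{"hand":0,"tx":0,"ty":0,"tz":0.003,"wx":0,"wy":0,"wz":0},{"hand":0,"tx":-0.006,"ty":0,"tz":0,"wx":0,"wy":0,"wz":0},{"hand":0,"tx":-0.006,"ty":0,"tz":0,"wx":0,"wy":0,"wz":0},{"hand":0,"tx":-0.006,"ty":0,"tz":0,"wx":0,"wy":0,"wz":0},{"hand":0,"tx":-0.006,"ty":0,"tz":0,"wx":0,"wy":0,"wz":0},{"hand":0,"tx":0,"ty":0,"tz":0,"wx":0,"wy":0,"wz":0}]'; python3 s.py;python3 -m crank '[{"hand":0,"tx":-0.006,"ty":0,"tz":0,"wx":0,"wy":0,"wz":0},{"hand":0,"tx":-0.006,"ty":0,"tz":0.001,"wx":0,"wy":0,"wz":0}]'; python3 s.py
```

```text
clock: 7.02
eef_pos: [433.4, -278.8, 164.7]
ee_rot: [-3.141, 0.0, -2.986]
force: [0.2, -0.5, -0.6]
grip_width: 0.007
gripper_force: 0.0
t 7.02 chestTCP [-72.7   1.  164.7] F [ 0.1 -0.5 -0.6] roterr(tool,deg) [-0.01  0.03  0.18] j [-0.81  0.03  1.8   0.    1.32 -2.53]
clock: 7.18
eef_pos: [444.6, -277.2, 163.7]
ee_rot: [-3.141, 0.0, -2.987]
force: [0.3, -0.4, -0.8]
grip_width: 0.007
gripper_force: 0.0
t 7.18 chestTCP [-61.4   0.9 163.7] F [ 0.2 -0.5 -0.8] roterr(tool,deg) [-0.02  0.01  0.11] j [-0.79  0.05  1.77  0.    1.32 -2.51]
```

```bash
python3 -m crank '[{"hand":0,"tx":-0.006,"ty":0,"tz":0.001,"wx":0,"wy":0,"wz":0},{"hand":0,"tx":-0.004,"ty":0,"tz":0.001,"wx":0,"wy":0,"wz":0}]'; python3 s.py; python3 - <<'E'
from h import *
p=imaging.get_image("scene"); cv2.imwrite("pics/f.png",cv2.resize(p["pixels"][240:430,260:460,::-1],None,fx=3,fy=3))
W=ch(pts(p)); ok=p["z_map"]>0
for y0 in(-85,-60,-40,40,60,85):
    q=W[ok&(abs(W[...,1]-y0)<8)&(abs(W[...,0]+50)<40)&(W[...,2]>165)&(W[...,2]<190)]
    if len(q):print(y0,len(q),q.mean(0).round(1))
E
```

```text
clock: 7.35
eef_pos: [454.6, -275.5, 161.4]
ee_rot: [3.142, 0.0, -2.987]
force: [0.2, 0.1, 0.1]
grip_width: 0.005
gripper_force: 0.0
t 7.35 chestTCP [-51.2   1.  161.4] F [0.2 0.1 0.1] roterr(tool,deg) [0.   0.01 0.14] j [-0.77  0.07  1.75  0.    1.32 -2.5 ]
-85 38 [-59.9 -84.4 175.6]
-60 35 [-59.9 -60.1 176.1]
-40 29 [-59.9 -41.2 176.5]
```

View pics/f.png

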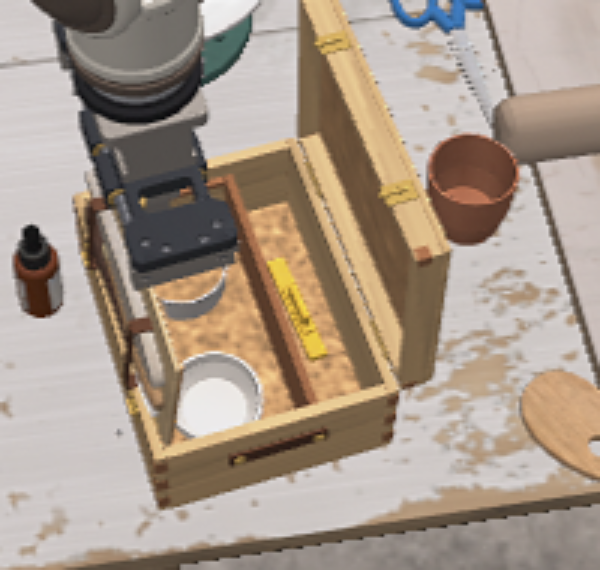

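```bash
python3 - <<'E'
from h import *
np.set_printoptions(precision=0,suppress=True)
s=readout.sense()["eef_pos"]
for n in("scene","wrist"):
    p=imaging.get_image(n); f=240/np.tan(np.radians(p["vfov"])/2)
    for dz in(0,19,88):
        c=np.array(p["R"])@(s+[0,0,dz])+p["t"]; print(n,dz,c[0]/c[2]*f+p["cx"],c[1]/c[2]*f+p["cy"],c[2])
    W=ch(pts(p)); ok=p["z_map"]>0
    if n=="wrist": cv2.imwrite("pics/g.png",p["pixels"][...,::-1])
    for z in range(150,330,12):
        q=W[ok&(abs(W[...,2]-z)<6)&(abs(W[...,1])<110)&(W[...,0]>-110)&(W[...,0]<40)]
        if len(q): print(z,len(q),"x",np.percentile(q[:,0],[3,50,97]),"y",np.percentile(q[:,1],[3,50,97]))
E
```

```text
scene 0 309.1361779299752 323.394168775044 1193.10183860521
scene 19 308.7895682224139 318.3522021392628 1178.1068281899445
scene 88 307.4530275419306 298.91018025887485 1123.6512640502954
150 321 x [-78. -70. -63.] y [-93. -20.  75.]
162 166 x [-77. -68. -62.] y [-94. -41.  50.]
174 124 x [-63. -60. -56.] y [-96. -69. -35.]
186 14 x [-61. -60. -56.] y [-93. -66. -41.]
234 4 x [-49. -46. -42.] y [-18. -17. -16.]
246 20 x [-56. -48. -40.] y [-20. -18. -17.]
270 67 x [-81. -50. -25.] y [-88. -31.  79.]
282 172 x [-82. -67. -21.] y [-88. -86.  78.]
294 264 x [-82. -76. -20.] y [-93. -21.  40.]
306 220 x [-82. -56. -22.] y [-96. -86.  72.]
318 823 x [-80. -53. -24.] y [-95. -73. -25.]
wrist 0 321.79828046107775 280.18365377861244 206.82878527323834
wrist 19 321.9709324036989 293.8842407255373 188.56970099704947
wrist 88 323.03163137086335 378.0547296498347 122.26039494141625
150 5758 x [-79. -70. -64.] y [-83.   1.  83.]
162 3975 x [-78. -64. -63.] y [-87.  -3.  88.]
174 6277 x [-63. -62. -57.] y [-89.  -1.  90.]
186 287 x [-62. -61. -60.] y [-12.   0.  12.]
198 632 x [-62. -61. -46.] y [-13.  -0.  12.]
210 730 x [-62. -61. -61.] y [-14.  -0.  14.]
222 985 x [-62. -62. -61.] y [-15.   1.  15.]
234 1349 x [-63. -62. -61.] y [-16.  -1.  16.]
246 1329 x [-63. -61. -51.] y [-13.   0.  13.]
258 119 x [-63. -62. -40.] y [-5. -4.  5.]
270 2500 x [-82. -57. -41.] y [-80.   4.  80.]
282 15268 x [-83. -78. -49.] y [-79.  -1.  79.]
294 36983 x [-83. -76. -68.] y [-59.  -2.  59.]
306 7867 x [-75. -74. -73.] y [-51.  -1.  51.]
```

View pics/g.png

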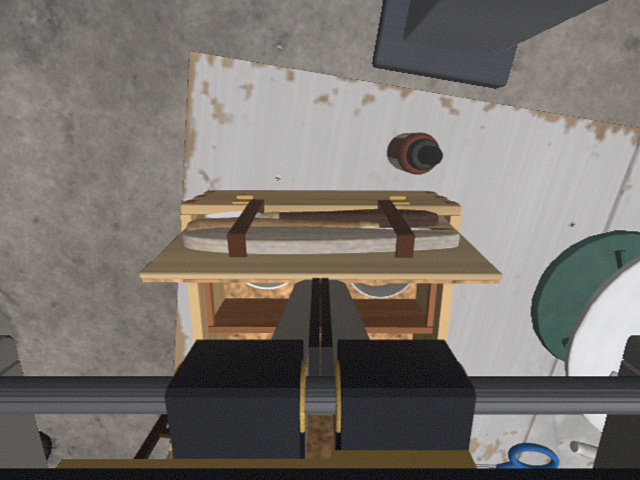

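```bash
python3 - <<'E'
from h import *
np.set_printoptions(precision=1,suppress=True)
p=imaging.get_image("wrist"); W=ch(pts(p))
for c in(312,332,420):
    print(c,[(r,*W[r,c].round(0).astype(int)) for r in list(range(258,300,3))+[310,330]])
cv2.imwrite("pics/h.png",cv2.resize(p["pixels"][250:340,260:380,::-1],None,fx=6,fy=6,interpolation=0))
E
python3 s.py
```

```text
312 [(258, np.int64(-64), np.int64(-5), np.int64(158)), (261, np.int64(-63), np.int64(-4), np.int64(163)), (264, np.int64(-64), np.int64(-4), np.int64(168)), (267, np.int64(-62), np.int64(-4), np.int64(170)), (270, np.int64(-62), np.int64(-4), np.int64(174)), (273, np.int64(-62), np.int64(-4), np.int64(177)), (276, np.int64(-61), np.int64(-4), np.int64(178)), (279, np.int64(-62), np.int64(-4), np.int64(185)), (282, np.int64(-62), np.int64(-4), np.int64(191)), (285, np.int64(-62), np.int64(-4), np.int64(194)), (288, np.int64(-62), np.int64(-4), np.int64(197)), (291, np.int64(-62), np.int64(-4), np.int64(201)), (294, np.int64(-62), np.int64(-4), np.int64(204)), (297, np.int64(-62), np.int64(-3), np.int64(207)), (310, np.int64(-62), np.int64(-3), np.int64(220)), (330, np.int64(-62), np.int64(-3), np.int64(235))]
332 [(258, np.int64(-64), np.int64(7), np.int64(160)), (261, np.int64(-64), np.int64(7), np.int64(163)), (264, np.int64(-63), np.int64(7), np.int64(168)), (267, np.int64(-62), np.int64(7), np.int64(170)), (270, np.int64(-63), np.int64(6), np.int64(175)), (273, np.int64(-62), np.
[... 763 characters left out ...]
4(54), np.int64(174)), (273, np.int64(-62), np.int64(53), np.int64(177)), (276, np.int64(-61), np.int64(53), np.int64(178)), (279, np.int64(-59), np.int64(53), np.int64(178)), (282, np.int64(-57), np.int64(53), np.int64(178)), (285, np.int64(9), np.int64(99), np.int64(25)), (288, np.int64(12), np.int64(99), np.int64(26)), (291, np.int64(15), np.int64(99), np.int64(28)), (294, np.int64(18), np.int64(99), np.int64(28)), (297, np.int64(20), np.int64(99), np.int64(29)), (310, np.int64(31), np.int64(98), np.int64(36)), (330, np.int64(33), np.int64(89), np.int64(71))]
t 7.55 chestTCP [-52.    1.1 161.4] F [-0.7 -0.5 -0.5] roterr(tool,deg) [ 0.01 -0.02  0.14] j [-0.77  0.07  1.76 -0.    1.32 -2.5 ]
```

View pics/h.png

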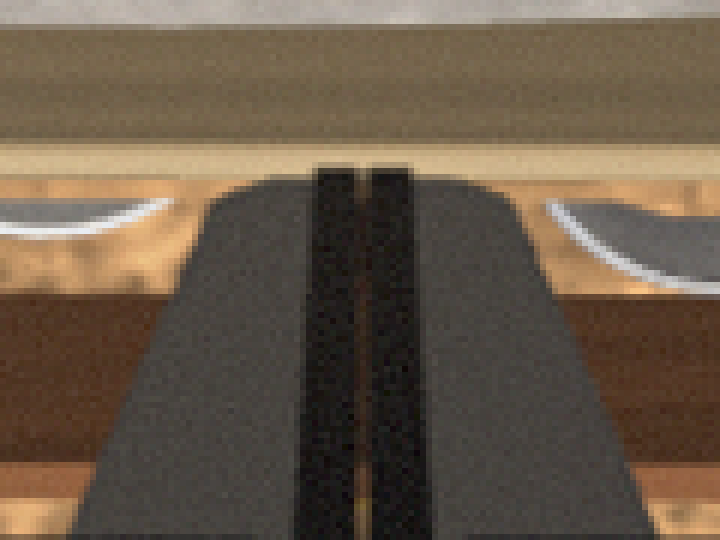

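```bash
python3 -m crank '[{"hand":0,"tx":0,"ty":0,"tz":-0.02,"wx":0,"wy":0,"wz":0},{"hand":0,"tx":0,"ty":0,"tz":0,"wx":0,"wy":0,"wz":0},{"hand":0,"tx":0.015,"ty":0,"tz":0,"wx":0,"wy":0,"wz":0},{"hand":0,"tx":0.015,"ty":0,"tz":0,"wx":0,"wy":0,"wz":0},{"hand":0,"tx":0.012,"ty":0,"tz":0,"wx":0,"wy":0,"wz":0},{"hand":0,"tx":0,"ty":0,"tz":0,"wx":0,"wy":0,"wz":0},{"hand":0,"tx":0,"ty":0,"tz":0.011,"wx":0,"wy":0,"wz":0},{"hand":0,"tx":0,"ty":0,"tz":0.011,"wx":0,"wy":0,"wz":0},{"hand":0,"tx":0,"ty":0,"tz":0.011,"wx":0,"wy":0,"wz":0},{"hand":0,"tx":0,"ty":0,"tz":0,"wx":0,"wy":0,"wz":0}]'; python3 s.py;python3 -m crank '[{"hand":0,"tx":0,"ty":0,"tz":0,"wx":0,"wy":0,"wz":0},{"hand":0,"tx":-0.006,"ty":0,"tz":0,"wx":0,"wy":0,"wz":0},{"hand":0,"tx":-0.006,"ty":0,"tz":0,"wx":0,"wy":0,"wz":0},{"hand":0,"tx":-0.006,"ty":0,"tz":0,"wx":0,"wy":0,"wz":0},{"hand":0,"tx":-0.006,"ty":0,"tz":0.001,"wx":0,"wy":0,"wz":0},{"hand":0,"tx":-0.006,"ty":0,"tz":0.001,"wx":0,"wy":0,"wz":0}]'; python3 s.py
```

```text
clock: 8.38
eef_pos: [411.2, -280.2, 144.8]
ee_rot: [3.136, -0.003, -2.986]
force: [-0.3, -0.1, -0.1]
grip_width: 0.004
gripper_force: 0.0
t 8.38 chestTCP [-94.9   3.  144.8] F [-0.3 -0.1 -0.1] roterr(tool,deg) [ 0.3  -0.18  0.14] j [-0.84  0.    1.86  0.    1.29 -2.57]
clock: 8.88
eef_pos: [442.9, -277.7, 147.2]
ee_rot: [-3.14, 0.0, -2.986]
force: [-1.5, -1.3, 1.7]
grip_width: 0.006
gripper_force: 0.9
t 8.88 chestTCP [-63.2   0.6 147.2] F [-1.7 -1.1  1.7] roterr(tool,deg) [-0.06  0.    0.14] j [-0.79  0.06  1.79 -0.    1.28 -2.52]
```

```bash
python3 -m crank '[{"hand":0,"tx":-0.010,"ty":0,"tz":0.002,"wx":0,"wy":0,"wz":0},{"hand":0,"tx":-0.009,"ty":0,"tz":0.004,"wx":0,"wy":0,"wz":0},{"hand":0,"tx":-0.009,"ty":0,"tz":0.004,"wx":0,"wy":0,"wz":0},{"hand":0,"tx":-0.008,"ty":0,"tz":0.006,"wx":0,"wy":0,"wz":0},{"hand":0,"tx":-0.008,"ty":0,"tz":0.006,"wx":0,"wy":0,"wz":0}]'; python3 s.py;python3 -m crank '[{"hand":0,"tx":-0.012,"ty":0,"tz":0.005,"wx":0,"wy":0,"wz":0},{"hand":0,"tx":-0.012,"ty":0,"tz":0.005,"wx":0,"wy":0,"wz":0},{"hand":0,"tx":0,"ty":0,"tz":0,"wx":0,"wy":0,"wz":0}]'; python3 s.py; python3 - <<'E'
from h import *
np.set_printoptions(precision=0,suppress=True)
p=imaging.get_image("wrist"); W=ch(pts(p)).round(0)
for c in(200,420): print(c,W[200:330:6,c].astype(int).tolist())
for n in["scene"]:
    p=imaging.get_image(n); W=ch(pts(p)); ok=p["z_map"]>0
    for y0 in(-85,-60):
        q=W[ok&(abs(W[...,1]-y0)<6)&(abs(W[...,0])<70)&(W[...,2]>92)&(W[...,2]<185)]; q=q[np.argsort(q[:,0])]; print(y0,q[::max(1,len(q)//10)][:,[0,2]].astype(int).tolist())
E
```

```text
clock: 9.3
eef_pos: [486.7, -270.5, 124.0]
ee_rot: [-3.141, 0.0, -2.986]
force: [-0.3, -0.1, 1.0]
grip_width: 0.003
gripper_force: 0.7
t 9.3 chestTCP [-18.8   1.1 124. ] F [-0.3 -0.1  1. ] roterr(tool,deg) [-0.01  0.02  0.14] j [-0.72  0.17  1.72  0.    1.25 -2.45]
clock: 9.55
eef_pos: [510.0, -265.6, 112.3]
ee_rot: [3.139, -0.001, -2.986]
force: [-0.7, -0.2, -0.1]
grip_width: 0.002
gripper_force: 0.0
t 9.55 chestTCP [  5.    2.4 112.3] F [-0.8 -0.  -0.1] roterr(tool,deg) [ 0.15 -0.07  0.19] j [-0.69  0.23  1.67  0.    1.24 -2.42]
200 [[-41, -65, 110], [-38, -64, 112], [-35, -64, 114], [-31, -65, 112], [-26, -67, 106], [-25, -64, 117], [-23, -63, 119], [-20, -63, 121], [-17, -63, 123], [-14, -62, 125], [-12, -62, 127], [-6, -65, 120], [-3, -64, 122], [0, -64, 123], [3, -64, 124], [5, -63, 127], [8, -63, 129], [10, -62, 132], [13, -62, 133], [16, -62, 134], [74, -100, 32], [79, -99, 35]]
420 [[-39, 60, 98], [-36, 59, 100], [-32, 59, 101], [-29, 59, 103], [-27, 58, 108], [-23, 58, 108], [-23, 55, 120], [-20, 55, 121], [-17, 54, 123], [-16, 53, 130], [-14, 52, 131], [-11, 52, 134], [-8, 52, 134], [0, 56, 124], [2, 55, 126], [5, 55, 128], [7, 55, 130], [10, 55, 131], [13, 54, 133], [16, 54, 134], [80, 90, 21], [81, 87, 31]]
-85 [[-56, 97], [-40, 94], [-36, 112], [-31, 98], [-23, 107], [-18, 122], [-11, 114], [-5, 119], [3, 125], [10, 131], [17, 132]]
-60 [[-67, 93], [-42, 100], [-38, 111], [-31, 113], [-24, 120], [-17, 122], [-10, 136], [-3, 125], [3, 126], [11, 129], [18, 130]]
```

```bash
python3 -m crank '[{"hand":0,"tx":-0.007,"ty":0,"tz":0.008,"wx":0,"wy":0,"wz":0},{"hand":0,"tx":-0.007,"ty":0,"tz":0.008,"wx":0,"wy":0,"wz":0},{"hand":0,"tx":-0.003,"ty":0,"tz":0.01,"wx":0,"wy":0,"wz":0},{"hand":0,"tx":-0.003,"ty":0,"tz":0.01,"wx":0,"wy":0,"wz":0},{"hand":0,"tx":-0.001,"ty":0,"tz":0.008,"wx":0,"wy":0,"wz":0},{"hand":0,"tx":-0.001,"ty":0,"tz":0.006,"wx":0,"wy":0,"wz":0},{"hand":0,"tx":0,"ty":0,"tz":0,"wx":0,"wy":0,"wz":0}]'; python3 s.py;python3 -m crank '[{"hand":0,"tx":0,"ty":0,"tz":0.003,"wx":0,"wy":0,"wz":0},{"hand":0,"tx":0,"ty":0,"tz":0.002,"wx":0,"wy":0,"wz":0},{"hand":0,"tx":0,"ty":0,"tz":0,"wx":0,"wy":0,"wz":0}]'; python3 s.py
```

```text
clock: 10.23
eef_pos: [529.7, -262.7, 62.4]
ee_rot: [3.139, -0.003, -2.987]
force: [0.1, 0.2, -0.0]
grip_width: 0.002
gripper_force: 0.0
t 10.23 chestTCP [25.   2.3 62.4] F [ 0.2  0.2 -0. ] roterr(tool,deg) [ 0.15 -0.15  0.12] j [-0.66  0.33  1.66 -0.    1.15 -2.39]
clock: 10.48
eef_pos: [530.7, -263.5, 59.4]
ee_rot: [3.141, -0.0, -2.987]
force: [-0.7, -0.4, 0.1]
grip_width: 0.006
gripper_force: 0.0
t 10.48 chestTCP [25.8  1.3 59.4] F [-0.8 -0.3  0.1] roterr(tool,deg) [ 0.01 -0.02  0.12] j [-0.66  0.34  1.66 -0.    1.14 -2.39]
```

Press down in small steps until force shows.

```bash
python3 -m crank '[{"hand":0,"tx":0,"ty":0,"tz":0.002,"wx":0,"wy":0,"wz":0},{"hand":0,"tx":0,"ty":0,"tz":0.002,"wx":0,"wy":0,"wz":0},{"hand":0,"tx":0,"ty":0,"tz":0,"wx":0,"wy":0,"wz":0}]'; python3 s.py;python3 -m crank '[{"hand":0,"tx":0,"ty":0,"tz":0.002,"wx":0,"wy":0,"wz":0},{"hand":0,"tx":0,"ty":0,"tz":0,"wx":0,"wy":0,"wz":0}]'; python3 s.py
```

```text
clock: 10.73
eef_pos: [531.0, -263.6, 55.5]
ee_rot: [-3.141, 0.0, -2.987]
force: [-1.3, -0.2, -0.2]
grip_width: 0.006
gripper_force: 0.0
t 10.73 chestTCP [26.   1.1 55.5] F [-1.3 -0.  -0.2] roterr(tool,deg) [-0.01  0.01  0.12] j [-0.66  0.34  1.66 -0.    1.14 -2.39]
clock: 10.9
eef_pos: [531.2, -263.8, 54.7]
ee_rot: [-3.141, 0.0, -2.987]
force: [-3.2, 2.3, 5.8]
grip_width: 0.007
gripper_force: 3.4
t 10.9 chestTCP [26.2  1.  54.7] F [-2.8  2.7  5.8] roterr(tool,deg) [-0.02  0.    0.13] j [-0.66  0.34  1.66 -0.    1.14 -2.39]
```

```bash
python3 -m crank '[{"hand":0,"tx":0,"ty":0,"tz":0.002,"wx":0,"wy":0,"wz":0},{"hand":0,"tx":0,"ty":0,"tz":0,"wx":0,"wy":0,"wz":0},{"hand":0,"tx":0,"ty":0,"tz":0,"wx":0,"wy":0,"wz":0},{"hand":0,"tx":0,"ty":0,"tz":0,"wx":0,"wy":0,"wz":0}]'; python3 s.py; python3 - <<'E'
from h import *
p=imaging.get_image("scene"); W=ch(pts(p)); ok=p["z_map"]>0
for y0 in(-85,-60,-40):
    for x0 in(15,21,28):
        q=W[ok&(abs(W[...,1]-y0)<8)&(abs(W[...,0]-x0)<4)&(W[...,2]<110)&(W[...,2]>55)]
        print(y0,x0,len(q),np.median(q[:,2]) if len(q) else 0)
E
```

```text
clock: 11.23
eef_pos: [531.3, -263.9, 54.5]
ee_rot: [-3.141, -0.0, -2.986]
force: [-7.4, 5.6, 16.8]
grip_width: 0.004
gripper_force: 8.5
t 11.23 chestTCP [26.3  0.8 54.5] F [-6.4  6.7 16.8] roterr(tool,deg) [-0.03 -0.01  0.15] j [-0.66  0.34  1.66 -0.    1.13 -2.39]
-85 15 27 76.89196429812417
-85 21 30 78.07131513240367
-85 28 29 77.06833961119443
-60 15 26 77.65836603253513
-60 21 25 76.13056334117877
-60 28 28 77.08924329715862
-40 15 2 76.86486393378206
-40 21 10 76.8289041711685
-40 28 9 78.09243763725993
```

```bash
python3 -m crank '[{"hand":0,"tx":0,"ty":0,"tz":-0.01,"wx":0,"wy":0,"wz":0},{"hand":0,"tx":0,"ty":0,"tz":-0.03,"wx":0,"wy":0,"wz":0},{"hand":0,"tx":0,"ty":0,"tz":-0.03,"wx":0,"wy":0,"wz":0},{"hand":0,"tx":0,"ty":0,"tz":-0.03,"wx":0,"wy":0,"wz":0},{"hand":0,"tx":0,"ty":0,"tz":-0.03,"wx":0,"wy":0,"wz":0},{"hand":0,"tx":0,"ty":0,"tz":-0.03,"wx":0,"wy":0,"wz":0},{"hand":0,"tx":0,"ty":0,"tz":-0.03,"wx":0,"wy":0,"wz":0},{"hand":0,"tx":0,"ty":0,"tz":-0.03,"wx":0,"wy":0,"wz":0},{"hand":0,"tx":0,"ty":0,"tz":-0.02,"wx":0,"wy":0,"wz":0},{"hand":0,"tx":0,"ty":0,"tz":0,"wx":0,"wy":0,"wz":0}]'; python3 s.py; python3 - <<'E'
from h import *
p=imaging.get_image("scene"); W=ch(pts(p)); ok=p["z_map"]>0
for y0 in(-85,-60,-40,40,60,85):
    q=W[ok&(abs(W[...,1]-y0)<8)&(abs(W[...,0]-21)<8)&(W[...,2]<110)&(W[...,2]>55)]; print(y0,len(q),np.median(q[:,2]) if len(q) else 0)
q=W[ok&(abs(W[...,1])<110)&(abs(W[...,0]-90)<60)&(W[...,2]>245)&(W[...,2]<275)];print("lid",np.percentile(q,[2,50,98],0).round(0).tolist())
E
```

```text
clock: 12.12
eef_pos: [532.9, -265.1, 297.7]
ee_rot: [-3.134, 0.007, -2.987]
force: [-0.2, 0.3, 0.9]
grip_width: 0.003
gripper_force: 0.0
t 12.12 chestTCP [ 27.7  -0.6 297.7] F [-0.1  0.3  0.9] roterr(tool,deg) [-0.42  0.39  0.13] j [-0.66  0.16  1.4  -0.    1.58 -2.39]
-85 56 77.20986972443382
-60 57 76.94148977695464
-40 43 77.63104926967655
40 52 77.24440719505213
60 41 78.11756403950199
85 44 77.24071083885806
lid [[85.0, -108.0, 248.0], [96.0, -53.0, 256.0], [108.0, 14.0, 260.0]]
```

```bash
python3 -m crank '[{"hand":0,"tx":-0.029,"ty":0,"tz":0,"wx":0,"wy":0,"wz":0},{"hand":0,"tx":-0.029,"ty":0,"tz":0,"wx":0,"wy":0,"wz":0},{"hand":0,"tx":-0.029,"ty":0,"tz":0,"wx":0,"wy":0,"wz":0},{"hand":0,"tx":-0.029,"ty":0,"tz":0,"wx":0,"wy":0,"wz":0},{"hand":0,"tx":0,"ty":0,"tz":0,"wx":0,"wy":0,"wz":0},{"hand":0,"tx":0,"ty":0,"tz":0.025,"wx":0,"wy":0,"wz":0},{"hand":0,"tx":0,"ty":0,"tz":0.025,"wx":0,"wy":0,"wz":0},{"hand":0,"tx":0,"ty":0,"tz":0.02,"wx":0,"wy":0,"wz":0},{"hand":0,"tx":0,"ty":0,"tz":0,"wx":0,"wy":0,"wz":0},{"hand":0,"tx":0,"ty":0,"tz":0,"wx":0,"wy":0,"wz":0}]'; python3 s.py
```

```text
clock: 13.0
eef_pos: [643.9, -245.1, 218.9]
ee_rot: [3.138, -0.004, -2.987]
force: [-0.3, 1.1, 0.6]
grip_width: 0.008
gripper_force: 0.0
t 13.0 chestTCP [140.5   2.3 218.9] F [-0.1  1.1  0.6] roterr(tool,deg) [ 0.19 -0.24  0.11] j [-0.54  0.44  1.2  -0.    1.51 -2.26]
```

```bash
python3 -m crank '[{"hand":0,"tx":0,"ty":0,"tz":0.007,"wx":0,"wy":0,"wz":0},{"hand":0,"tx":0.008,"ty":0,"tz":0,"wx":0,"wy":0,"wz":0},{"hand":0,"tx":0.008,"ty":0,"tz":0,"wx":0,"wy":0,"wz":0},{"hand":0,"tx":0.008,"ty":0,"tz":0,"wx":0,"wy":0,"wz":0},{"hand":0,"tx":0.008,"ty":0,"tz":0,"wx":0,"wy":0,"wz":0},{"hand":0,"tx":0,"ty":0,"tz":0,"wx":0,"wy":0,"wz":0}]'; python3 s.py
```

```text
clock: 13.5
eef_pos: [613.3, -251.2, 216.3]
ee_rot: [-3.14, 0.002, -2.988]
force: [0.9, 0.6, 0.8]
grip_width: 0.002
gripper_force: 0.2
t 13.5 chestTCP [109.3   0.9 216.3] F [0.9 0.4 0.8] roterr(tool,deg) [-0.09  0.11  0.08] j [-0.57  0.37  1.3   0.    1.47 -2.3 ]
```

```bash
python3 -m crank '[{"hand":0,"tx":0.01,"ty":0,"tz":0,"wx":0,"wy":0,"wz":0},{"hand":0,"tx":0.01,"ty":0,"tz":0,"wx":0,"wy":0,"wz":0},{"hand":0,"tx":0.01,"ty":0,"tz":0.001,"wx":0,"wy":0,"wz":0},{"hand":0,"tx":0.01,"ty":0,"tz":0.002,"wx":0,"wy":0,"wz":0}]'; python3 s.py; python3 -m crank '[{"hand":0,"tx":0.01,"ty":0,"tz":0.002,"wx":0,"wy":0,"wz":0},{"hand":0,"tx":0.01,"ty":0,"tz":0.003,"wx":0,"wy":0,"wz":0},{"hand":0,"tx":0.01,"ty":0,"tz":0.004,"wx":0,"wy":0,"wz":0},{"hand":0,"tx":0,"ty":0,"tz":0,"wx":0,"wy":0,"wz":0}]'; python3 s.py; python3 - <<'E'
from h import *
p=imaging.get_image("scene"); W=ch(pts(p)); ok=p["z_map"]>0
for y0 in(-95,-75):
    q=W[ok&(abs(W[...,1]-y0)<6)&(W[...,0]>-40)&(W[...,0]<120)&(W[...,2]>95)&(W[...,2]<290)]; q=q[np.argsort(q[:,2])]; print(y0,q[::max(1,len(q)//10)][:,[0,2]].astype(int).tolist())
cv2.imwrite("pics/i.png",cv2.resize(p["pixels"][200:430,220:460,::-1],None,fx=2.5,fy=2.5))
E
```

```text
clock: 13.83
eef_pos: [574.8, -257.0, 213.1]
ee_rot: [-3.14, 0.003, -2.987]
force: [2.2, 1.4, 3.3]
grip_width: 0.002
gripper_force: 1.6
t 13.83 chestTCP [ 70.4   1.  213.1] F [2.4 1.1 3.3] roterr(tool,deg) [-0.09  0.15  0.13] j [-0.61  0.28  1.41  0.    1.44 -2.34]
clock: 14.17
eef_pos: [543.4, -261.8, 202.7]
ee_rot: [-3.141, -0.001, -2.988]
force: [0.0, -0.8, -1.0]
grip_width: 0.005
gripper_force: 0.0
t 14.17 chestTCP [ 38.6   1.  202.7] F [-0.1 -0.8 -1. ] roterr(tool,deg) [-0.01 -0.05  0.06] j [-0.65  0.22  1.5  -0.    1.42 -2.37]
-95 [[107, 99], [94, 121], [83, 141], [68, 162], [54, 183], [43, 203], [31, 219], [25, 230], [7, 234], [17, 238], [15, 241]]
-75 [[107, 100], [92, 125], [76, 149], [64, 170], [51, 190], [39, 209], [29, 226], [7, 231], [8, 235], [5, 238], [18, 242]]
```

View pics/i.png

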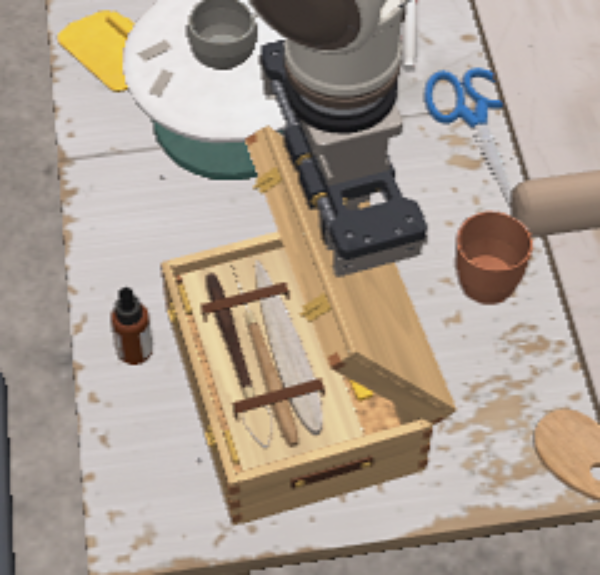

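```bash
python3 -m crank '[{"hand":0,"tx":0.011,"ty":0,"tz":0.004,"wx":0,"wy":0,"wz":0},{"hand":0,"tx":0.01,"ty":0,"tz":0.006,"wx":0,"wy":0,"wz":0},{"hand":0,"tx":0.009,"ty":0,"tz":0.006,"wx":0,"wy":0,"wz":0},{"hand":0,"tx":0.008,"ty":0,"tz":0.006,"wx":0,"wy":0,"wz":0},{"hand":0,"tx":0.008,"ty":0,"tz":0.007,"wx":0,"wy":0,"wz":0}]'; python3 s.py; python3 -m crank '[{"hand":0,"tx":0.007,"ty":0,"tz":0.007,"wx":0,"wy":0,"wz":0},{"hand":0,"tx":0.007,"ty":0,"tz":0.008,"wx":0,"wy":0,"wz":0},{"hand":0,"tx":0.006,"ty":0,"tz":0.008,"wx":0,"wy":0,"wz":0},{"hand":0,"tx":0.005,"ty":0,"tz":0.008,"wx":0,"wy":0,"wz":0},{"hand":0,"tx":0.005,"ty":0,"tz":0.009,"wx":0,"wy":0,"wz":0},{"hand":0,"tx":0.004,"ty":0,"tz":0.009,"wx":0,"wy":0,"wz":0},{"hand":0,"tx":0,"ty":0,"tz":0,"wx":0,"wy":0,"wz":0}]'; python3 s.py
```

```text
clock: 14.63
eef_pos: [499.7, -268.6, 174.1]
ee_rot: [-3.141, 0.001, -2.986]
force: [1.5, 0.4, 1.5]
grip_width: 0.003
gripper_force: 0.9
t 14.63 chestTCP [ -5.6   0.9 174.1] F [1.5 0.2 1.5] roterr(tool,deg) [-0.04  0.05  0.14] j [-0.71  0.15  1.64  0.    1.35 -2.43]
clock: 15.22
eef_pos: [463.9, -272.8, 121.9]
ee_rot: [3.138, -0.003, -2.987]
force: [-0.8, 0.8, 0.1]
grip_width: 0.004
gripper_force: 0.0
t 15.22 chestTCP [-41.6   2.2 121.9] F [-0.6  0.9  0.1] roterr(tool,deg) [ 0.19 -0.16  0.09] j [-0.76  0.13  1.77 -0.    1.24 -2.48]
```

```bash
python3 -m crank '[{"hand":0,"tx":0.003,"ty":0,"tz":0.008,"wx":0,"wy":0,"wz":0},{"hand":0,"tx":0.003,"ty":0,"tz":0.008,"wx":0,"wy":0,"wz":0},{"hand":0,"tx":0.003,"ty":0,"tz":0.008,"wx":0,"wy":0,"wz":0},{"hand":0,"tx":0.002,"ty":0,"tz":0.005,"wx":0,"wy":0,"wz":0},{"hand":0,"tx":0,"ty":0,"tz":0.003,"wx":0,"wy":0,"wz":0},{"hand":0,"tx":0,"ty":0,"tz":0,"wx":0,"wy":0,"wz":0}]'; python3 s.py; python3 -m crank '[{"hand":0,"tx":0,"ty":0,"tz":0.002,"wx":0,"wy":0,"wz":0},{"hand":0,"tx":0,"ty":0,"tz":0.002,"wx":0,"wy":0,"wz":0},{"hand":0,"tx":0,"ty":0,"tz":0,"wx":0,"wy":0,"wz":0}]'; python3 s.py
```

```text
clock: 15.72
eef_pos: [454.2, -275.0, 91.6]
ee_rot: [3.14, -0.001, -2.987]
force: [1.2, 0.8, -0.6]
grip_width: 0.005
gripper_force: 0.0
t 15.72 chestTCP [-51.5   1.5  91.6] F [ 1.3  0.6 -0.6] roterr(tool,deg) [ 0.08 -0.07  0.11] j [-0.77  0.15  1.82 -0.    1.18 -2.5 ]
clock: 15.97
eef_pos: [455.0, -275.5, 88.5]
ee_rot: [-3.141, 0.0, -2.987]
force: [0.5, -1.1, -0.3]
grip_width: 0.005
gripper_force: 0.0
t 15.97 chestTCP [-50.9   1.   88.5] F [ 0.3 -1.1 -0.3] roterr(tool,deg) [-0.01  0.    0.13] j [-0.77  0.15  1.82 -0.    1.17 -2.5 ]
```

```bash
python3 -m crank '[{"hand":0,"tx":0,"ty":0,"tz":0.002,"wx":0,"wy":0,"wz":0},{"hand":0,"tx":0,"ty":0,"tz":0.001,"wx":0,"wy":0,"wz":0},{"hand":0,"tx":0,"ty":0,"tz":0,"wx":0,"wy":0,"wz":0}]'; python3 s.py; python3 -m crank '[{"hand":0,"tx":0,"ty":0,"tz":0.001,"wx":0,"wy":0,"wz":0},{"hand":0,"tx":0,"ty":0,"tz":0.001,"wx":0,"wy":0,"wz":0},{"hand":0,"tx":0,"ty":0,"tz":0,"wx":0,"wy":0,"wz":0}]'; python3 s.py
```

```text
clock: 16.22
eef_pos: [455.2, -275.7, 87.3]
ee_rot: [-3.141, 0.0, -2.986]
force: [-3.5, 2.6, 10.4]
grip_width: 0.004
gripper_force: 5.1
t 16.22 chestTCP [-50.6   0.7  87.3] F [-3.1  3.1 10.4] roterr(tool,deg) [-0.03  0.01  0.14] j [-0.77  0.16  1.82 -0.    1.17 -2.5 ]
clock: 16.47
eef_pos: [455.3, -275.8, 87.2]
ee_rot: [-3.141, -0.0, -2.986]
force: [-8.2, 6.4, 21.4]
grip_width: 0.003
gripper_force: 11.2
t 16.47 chestTCP [-50.6   0.6  87.2] F [-7.1  7.6 21.4] roterr(tool,deg) [-0.03 -0.01  0.16] j [-0.77  0.16  1.82 -0.    1.17 -2.5 ]
```

```bash
python3 -m crank '[{"hand":0,"tx":0,"ty":0,"tz":-0.005,"wx":0,"wy":0,"wz":0},{"hand":0,"tx":0,"ty":0,"tz":-0.03,"wx":0,"wy":0,"wz":0},{"hand":0,"tx":0,"ty":0,"tz":-0.03,"wx":0,"wy":0,"wz":0},{"hand":0,"tx":0,"ty":0,"tz":-0.03,"wx":0,"wy":0,"wz":0},{"hand":0,"tx":0,"ty":0,"tz":-0.03,"wx":0,"wy":0,"wz":0},{"hand":0,"tx":0,"ty":0,"tz":0,"wx":0,"wy":0,"wz":0},{"hand":0,"tx":0,"ty":0,"tz":0,"wx":0,"wy":0,"wz":0},{"hand":0,"tx":0,"ty":0,"tz":0,"wx":0,"wy":0,"wz":0}]'; python3 s.py; python3 - <<'E'
from h import *
np.set_printoptions(precision=1,suppress=True)
p=imaging.get_image("scene"); W=pts(p); ok=p["z_map"]>0; D=ch(W)
q=D[ok&(abs(D[...,0])<78)&(abs(D[...,1])<100)&(D[...,2]>90)&(D[...,2]<135)]
A=np.c_[q[:,:2],np.ones(len(q))]; k=np.linalg.lstsq(A,q[:,2],rcond=None)[0]; print("lid plane slopes",k[:2].round(4),"z0",k[2],len(q))
q=W[ok&(abs(D[...,0])<100)&(abs(D[...,1])<125)&(abs(D[...,2]-109)<5)]; print("lid rect",cv2.minAreaRect(q[:,:2].astype(np.float32)))
for l in ["cup","bottle","pinch_pot","clay_lump","masking_tape"]:
    for r in imaging.regions_of(p,l)[:1]: print(l,np.median(W[r["region"]&ok],0))
cv2.imwrite("pics/j.png",cv2.resize(p["pixels"][200:430,220:460,::-1],None,fx=2.5,fy=2.5))
E
```

```text
clock: 17.13
eef_pos: [454.7, -275.2, 207.8]
ee_rot: [3.141, -0.0, -2.987]
force: [0.2, 0.2, -0.9]
grip_width: 0.001
gripper_force: 0.0
t 17.13 chestTCP [-51.1   1.3 207.8] F [ 0.2  0.1 -0.9] roterr(tool,deg) [ 0.04 -0.03  0.13] j [-0.77  0.04  1.7   0.    1.41 -2.5 ]
lid plane slopes [ 0. -0.] z0 109.59112383835893 5553
lid rect ((508.8599853515625, -268.8689880371094), (172.333740234375, 219.06936645507812), 8.929946899414062)
cup [ 704.8 -176.4   43.6]
bottle [ 377.4 -218.7   56.2]
clay_lump [627.8  88.8  31.7]
masking_tape [394.5 323.3  20.3]
```

View pics/j.png

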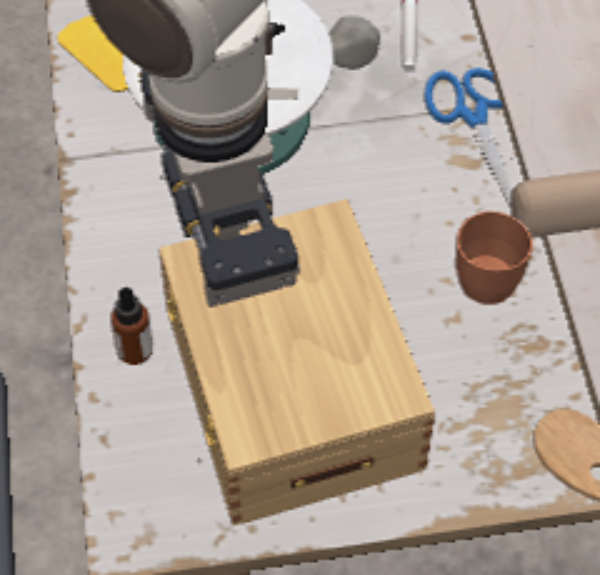

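The lid lies flat at 109 mm, the chest has not moved, and the robot is clear of everything.

```bash
python3 -c "from cell import ticket; print(ticket.hand_in())"
```

```text
the job is handed in; nothing more can be done
None
```

The flap is folded flat and the lid pressed fully shut (top level at about 109 mm). The chest and the bystanders I could re-check stayed where they were (the pinch pot was hidden at the end), and the job is handed in; the hand-in call gave no verdict.

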